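# Start frozen bagels in the toaster

## Task

Start the two frozen bagel halves toasting: push the toaster's lever all the way down until it catches and stays down, then press the bagel button (round), then the defrost button (long bar), each fully in and let go, and finish with the hand clear. Use the fingertips only: do not touch the bagel halves themselves or pick anything up, leave the square cancel button alone, do not press a button before the lever has caught, and leave the mug, jam jar and salt shaker where they stand.

Things in the scene. Friction and masses are not known exactly. Their poses are not given: they have to be found in the camera images.
- toaster: Two-slot toaster, fixed to the worktop: 300 long (its x) by 180 wide (its y), flat top (deck) 172 mm above the worktop, white plastic end caps, steel middle. Origin on the worktop under its centre; z up. Its lever and three buttons are at its -x end; the two slots run along x from -40 to 105 mm at y = +38 and -38 mm, 36 mm wide.
- lever_pad (a point): Centre of the top face of the white lever pad, which sticks out of the middle of the toaster's -x end face: at toaster (-174, 0, 158) mm when up. Pad 32 mm (toaster x) by 44 mm (toaster y), 11 mm thick; its inner edge is 8 mm from the end face. Deck is only 14 mm above it when up, 54 mm above it when down.
- lever (a joint): Lever travel, straight down, m: 0 = up, 0.040 = lower stop. Sprung upwards: 2 to 3 N to start it, 7 to 10 N near the bottom. A catch inside takes it at about 0.038 and then holds it at about 0.037 when let go; let go sooner, it comes back up. The racks under both bagel halves ride down with it.
- bagel_key (a joint): Bagel button travel, straight down, m: 0 = out, 0.005 = fully in. Spring return, 2 N to start, 5 N fully in.
- bagel_top (a point): Centre of the top face of the bagel button: round white cap, 24 mm across, at toaster (-98, +54) mm, top 8 mm above the deck (180 mm above the worktop). Seen by someone facing the lever end it is the left-hand button of the row of three.
- defrost_key (a joint): Defrost button travel, as for the bagel button (0 to 0.005 m, spring return, 2 to 5 N).
- defrost_top (a point): Centre of the top face of the defrost button: white bar, 12 mm (toaster x) by 34 mm (toaster y), at toaster (-98, -54) mm, top 8 mm above the deck; the other end of the row.
- cancel_key (a joint): Cancel button travel, m, as for the others. To be left alone.
- cancel_top (a point): Centre of the top face of the cancel button: square white cap, 20 mm, in the middle of the row at toaster (-98, 0) mm, top 8 mm above the deck. To be left alone.
- bagel_a: Loose frozen bagel half, 98 mm across, 24 mm thick, standing on edge in the slot at toaster y = +38 mm on its rack, cut face inward. Origin at its lowest point: 105 mm above the worktop with the lever up, so that its top stands 31 mm above the deck; about 68 mm with the lever caught.
- bagel_b: The same in the slot at toaster y = -38 mm.
- mug: Loose white mug, 78 mm across, 92 mm high, handle at its +y. Origin at the centre of its underside. Bystander.
- jam: Loose jam jar, 66 mm across, 95 mm high. Origin at the centre of its underside. Bystander.
- shaker: Loose white salt shaker, 52 mm across, 90 mm high. Origin at the centre of its underside. Bystander.

How it is judged:
By the outcome, as a careful person would: the job done as asked, in the order asked, and still so for the second after the job is handed in, with the robot touching nothing.
It also fails if it takes over 43 s, if anything falls off the work surface, if the arm or the gripper's body presses on something with over 40 N, if the wrist force passes 120 N, or if a joint passes its speed limit or range.

## Robot

A 7-joint arm with a two-finger parallel gripper is mounted at the origin on the work surface. World frame = base frame: x ahead of the robot, y to its left, z up, the work surface at z = 0. Lengths are in mm, angles in rad, forces in N, time in s.
With the tool pointing down it reaches from about 400 to 875 mm from the base axis. Payload 6.5 kg.
Tool frame: the origin (TCP) lies at the very end of the fingers, on their centre line; the grasp point (between the pads) lies 19 mm behind it (robot.grasp_offset is the distance from the TCP to the grasp point, in mm); z points along the fingers, y is the line along which they close (so a half turn about z gives the same grasp; the last joint's range is limited). The gripper opens to 85 mm and grips with 20 to 120 N. Pads are 22 mm wide; open, the fingers measure 114 mm over their backs; the gripper's body (76 mm by 85 mm) begins 54 mm behind the grasp point. The pads swing forward as they close: fully open they stand 13 mm farther back than shut.
Start: joints at [-1.249, 0.536, -0.004, 1.538, 0.003, 1.067, -0.071], TCP at [245.794, 601.727, 231.29] pointing down, gripper open.
Joint ranges: [-2.7, 2.7], [-0.37, 2.16], [-1.27, 1.26], [0.24, 2.4], [-1.31, 4.45], [0.19, 1.91], [-2.76, 2.76]. Speed limits (rad/s): [2.39, 2.39, 3.14, 3.14, 3.14, 3.14, 3.14].

## Interface

Orientations are given as a unit quaternion [x, y, z, w].
In Python, from station import robot gives the robot as it stands. The module is installed in compiled form; this text tells all that it offers.
- The arm moves only by the tool jog_arm, never from a script. Its argument "targets" is text: rows parted by semicolons, each of 5 numbers parted by spaces: the shift along the tool's x, y, z in m, then the turn about the tool's z in degrees, then the gripper command: -1 is shut, 1 is fully open, values between are in proportion. In form: tx ty tz spin jaw; .... A call has exactly 8 rows; each row is the pose to reach, as a shift and turn from the pose commanded when the call began, along the tool's axes at that moment; what a row does not reach only later rows make up. A row lasts 1/10 s, in which the tool goes at most 50 mm and 8.59 degrees, less where a joint would pass 70% of its speed; a pose out of reach is approached as far as the arm can. A call with a gripper value outside its range is refused whole. The fingers move at their own pace and stop on an object; the grip force is fixed at half the most. Time passes only in rows, so rows that repeat a pose let the fingers close, or fill a call up. It gives the time, the measured TCP pose, the force, the opening and the grip force at its end, in the units of the state.
- robot.observe(): the state, without advancing time (a new reading comes with each control period).
- robot.snapshot(name): name is "scene" or "top" or "wrist"; returns a dict with "image" (384x512x3 uint8, red, green, blue), "fx", "fy", "cx", "cy" (pixels), "eye" and "attitude" of the camera in the world. Camera axes: x right, y up, looking along -z (the intrinsics and any distortion apply to the point x, -y, -z); pixel columns grow to the right and rows downward; lengths in mm; the calibration is good to about 2 mm. A picture is of the moment at which its call begins. There is no depth.
- robot.hand_in(): hands the job in; it is judged then, once.
The state is a dict: "t": time; "q": joint angles; "joint_vel": joint speeds; "joint_torque": joint torques, N m; "tcp_pos": TCP position; "orientation": TCP orientation; "contact_force": force on the tool from outside, world axes, zero at the start; "wrist_torque": the same for the moment, N m; "gripper_width": finger opening in mm; "finger_force": force on a finger pad.
Only numpy, scipy, OpenCV 4.12 (cv2) and the standard library are available. Lean on these libraries where they do the work, as an engineer would, in place of code of your own. Each camera call takes 0.05 s, during which the arm holds its last target. There are 200 camera calls.

## Working session

There is one attempt and no reset: what is moved stays moved. The work goes in short steps, Python scripts to look and compute and a tool call to move; the robot and the scene stay as the last step left them, time stands still between calls to the robot, and variables do not carry over. Pictures are saved under pics/ and viewed, at most 10 in all, crops included, and the job is handed in when it is done.

Besides the shell and the picture viewer there is one more tool, called after "Call:" as name(argument=value, ...), one argument or row to a line, values as JSON. jog_arm: Moves the arm, as the interface text tells. Its arguments: {"type":"object","properties":{"targets":{"type":"string"}},"required":["targets"]}

```bash
mkdir -p pics
python3 - <<'E'
from station import robot
import cv2,numpy as np,json
o=robot.observe();print({k:np.round(v,3).tolist() for k,v in o.items()})
for n in("scene","top","wrist"):
    s=robot.snapshot(n);cv2.imwrite(f"pics/{n}0.png",s["image"][:,:,::-1])
    print(n,{k:(np.array(v).tolist()) for k,v in s.items() if k!="image"})
a=cv2.imread("pics/top0.png");cv2.imwrite("pics/top0b.png",cv2.resize(a,(768,576),interpolation=cv2.INTER_CUBIC))
E
```

```text
{'t': 0.0, 'q': [-1.249, 0.537, -0.004, 1.539, 0.003, 1.067, -0.071], 'joint_vel': [-0.001, -0.0, -0.001, 0.0, -0.001, -0.001, 0.002], 'joint_torque': [-0.001, -58.34, 1.049, -25.911, 0.012, 0.01, 0.0], 'tcp_pos': [245.554, 601.137, 230.393], 'orientation': [0.193, 0.981, -0.001, -0.0], 'contact_force': [-0.374, -0.163, -0.91], 'wrist_torque': [-0.007, -0.048, -0.047], 'finger_force': 0.0, 'gripper_width': 85.028}
scene {'fx': 421.30077727876824, 'fy': 421.30077727876824, 'cx': 258.08381428156025, 'cy': 182.73651543905075, 'eye': [931.8130582287037, -407.032512241036, 752.9817063738683], 'attitude': [0.3379716929735145, 0.13679382703921814, 0.338335724121256, 0.8675203291081578]}
top {'fx': 482.8161163500856, 'fy': 482.8161163500856, 'cx': 254.68266193841507, 'cy': 193.32205426085093, 'eye': [422.722189365723, -9.512299571896396, 1089.1826001141249], 'attitude': [-0.03913785022948271, 0.0415533515069969, 0.7086604846923747, -0.7032367063041569]}
wrist {'fx': 283.0601493872971, 'fy': 283.0601493872971, 'cx': 260.43819020974325, 'cy': 190.84571326216013, 'eye': [180.72777652914166, 628.0976031141056, 373.5846152897745], 'attitude': [-0.11631482061321674, -0.07765914673400173, 0.5522419925460084, 0.8218690291664946]}
```

View pics/top0b.png

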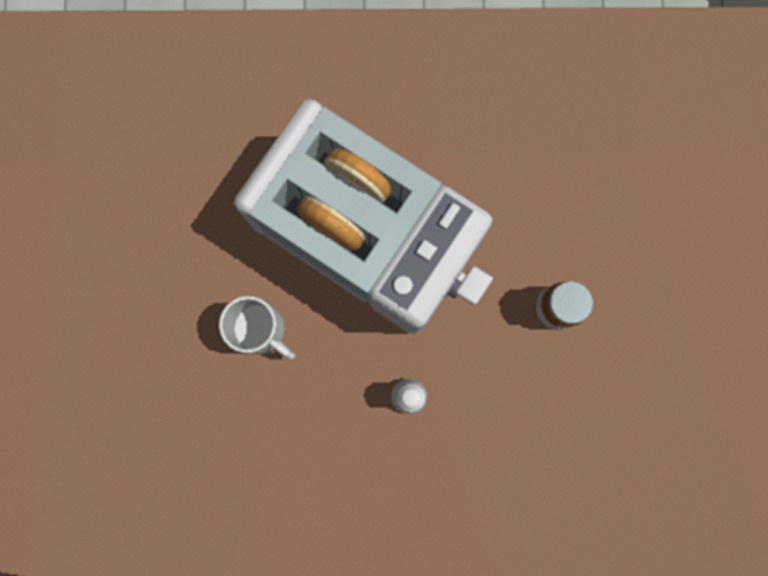

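View pics/scene0.png

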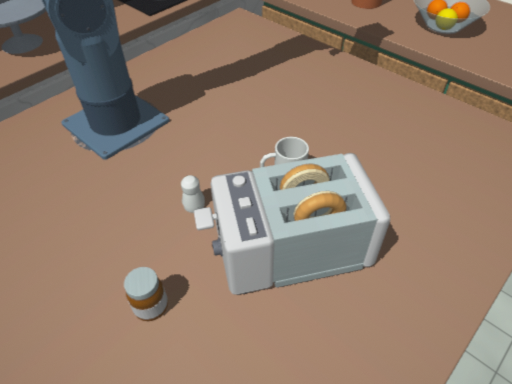

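The top view (1.5x) shows the bagel button at (403,285), cancel at (427,250), defrost at (451,215) and the lever pad at (475,285). In the scene view they are at (238,181), (245,202), (251,227) and (204,218). The jam jar is to the right of the lever, the shaker is on the robot side, and the mug is far left.

```bash
cat > h.py <<'E'
import numpy as np
from scipy.spatial.transform import Rotation as R
def proj(s,P):
    c=R.from_quat(s["attitude"]).inv().apply(np.atleast_2d(P)-s["eye"])
    return np.c_[s["cx"]+s["fx"]*c[:,0]/-c[:,2], s["cy"]+s["fy"]*-c[:,1]/-c[:,2]]
def back(s,uv,z):
    d=R.from_quat(s["attitude"]).apply([(uv[0]-s["cx"])/s["fx"],-(uv[1]-s["cy"])/s["fy"],-1])
    return s["eye"]+d*(z-s["eye"][2])/d[2]
def T(p,L):
    c,s=np.cos(p[2]),np.sin(p[2]);L=np.atleast_2d(L)
    return np.c_[p[0]+c*L[:,0]-s*L[:,1],p[1]+s*L[:,0]+c*L[:,1],L[:,2]]
E
python3 - <<'E'
from station import robot
from h import *
from scipy.optimize import least_squares
L=np.array([[-98,54,180],[-98,0,180],[-98,-54,180],[-174,0,158]])
t=robot.snapshot("top");s=robot.snapshot("scene")
ut=(np.array([[403,285],[427,250],[451,215],[475,285]])+.5)/1.5-.5
us=np.array([[238.5,181],[245,202.5],[251.5,227],[204,218]])
g=np.array([back(t,ut[i],L[i,2]) for i in range(4)])
print(g.round(1)); print(np.array([back(s,us[i],L[i,2]) for i in range(4)]).round(1))
f=lambda p:np.r_[(proj(t,T(p,L))-ut).ravel(),(proj(s,T(p,L))-us).ravel()]
r=least_squares(f,[600,0,.9]);p=r.x
for y in(-2.1,2.1,0.6,-.6):
    q=least_squares(f,[550,50,y]); 
    if q.cost<r.cost:r=q
p=r.x;print(p,np.degrees(p[2]),r.cost,r.fun.round(1))
print(T(p,L).round(1))
np.save("pose.npy",p)
for n,uv,z in(("jam",(571,303),95),("shaker",(410,396),90),("mug",(250,325),92)):print(n,back(t,(np.array(uv)+.5)/1.5-.5,z).round())
o=robot.observe();print(o["tcp_pos"],R.from_quat(o["orientation"]).as_matrix().round(3))
E
```

```text
[[ 533.4  -39.3  180. ]
 [ 578.1  -70.3  180. ]
 [ 623.2 -101.7  180. ]
 [ 535.4 -133.3  158. ]]
[[ 538.1  -42.9  180. ]
 [ 583.4  -72.3  180. ]
 [ 629.  -103.8  180. ]
 [ 541.  -135.   158. ]]
[635.82840507   9.71497632   0.97248989] 55.71956651401633 8.50032036148548 [ 0.8 -1.4  0.5 -1.3 -0.  -1.1  0.4 -1.2 -0.  -1.2 -0.7 -1.1 -0.8 -2.
 -0.8 -1.2]
[[ 536.   -40.8  180. ]
 [ 580.6  -71.3  180. ]
 [ 625.3 -101.7  180. ]
 [ 537.8 -134.1  158. ]]
jam [ 517. -274.   95.]
shaker [392. -50.  90.]
mug [490. 169.  92.]
[245.68370066 601.47690016 230.87040477] [[-0.926  0.378 -0.   ]
 [ 0.378  0.926 -0.001]
 [-0.    -0.001 -1.   ]]
```

Call:
jog_arm(
  targets="-0.034 -0.036 -0.005 6.4 -1; -0.068 -0.071 -0.01 12.8 -1; -0.102 -0.107 -0.01 19.1 -1; -0.137 -0.143 -0.01 25.5 -1; -0.171 -0.178 -0.01 31.9 -1; -0.206 -0.214 -0.01 38.3 -1; -0.24 -0.25 -0.01 44.6 -1; -0.274 -0.285 -0.01 51 -1",
)

```text
t: 1.05
tcp_pos: [392.1, 232.3, 241.5]
orientation: [0.598, 0.801, 0.0, -0.0]
contact_force: [1.7, 0.3, 0.4]
gripper_width: 0.0
finger_force: 0.0
```

```bash
cat >> h.py <<'E'
def go(robot,L,p=None):
    "shift (m) along the tool axes and spin (deg) that bring the TCP to toaster point L"
    p=np.load("pose.npy") if p is None else p
    o=robot.observe();A=R.from_quat(o["orientation"]).as_matrix()
    w=T(p,L)[0];yaw=np.degrees(np.arctan2(A[1,0],A[0,0]))
    d=(yaw-np.degrees(p[2])+180)%360-180
    print("t",round(o["t"],2),"tcp",o["tcp_pos"].round(1),"target",w.round(1),"shift",(A.T@(w-o["tcp_pos"])/1000).round(4),"spin",round(d,2),"F",o["contact_force"].round(1),"w",round(o["gripper_width"],1),"tilt",A[:,2].round(3))
E
python3 -c "
from station import robot
from h import *
go(robot,[-174,0,235])"
```

```text
t 1.05 tcp [392.1 232.3 241.5] target [ 537.8 -134.1  235. ] shift [-0.3927  0.0355  0.0064] spin 50.8 F [1.7 0.3 0.4] w 0.0 tilt [ 0.     0.001 -1.   ]
```

Call:
jog_arm(
  targets="-0.049 0.004 0 6.4 -1; -0.098 0.009 0 12.8 -1; -0.147 0.013 0 19.1 -1; -0.196 0.018 0 25.4 -1; -0.245 0.022 0 31.8 -1; -0.294 0.027 0 38.1 -1; -0.343 0.031 0 44.5 -1; -0.393 0.0355 0.006 50.8 -1",
)

```text
t: 1.85
tcp_pos: [540.0, -133.0, 236.1]
orientation: [0.884, 0.468, 0.001, 0.0]
contact_force: [1.4, 0.6, 0.3]
gripper_width: -0.2
finger_force: 0.0
```

Run:
```python
from station import robot
from h import *
import cv2
go(robot,[-174,0,180])
p=np.load("pose.npy")
for n in("wrist","top"):
    s=robot.snapshot(n);im=np.ascontiguousarray(s["image"][:,:,::-1])
    for L in([-98,54,180],[-98,0,180],[-98,-54,180],[-174,0,158],[-190,22,158],[-190,-22,158],[-158,22,158],[-158,-22,158]):
        u=proj(s,T(p,L))[0];print(n,L,u.round(1))
    cv2.imwrite(f"pics/{n}1.png",cv2.resize(im,(768,576),interpolation=cv2.INTER_CUBIC))
```

```text
t 1.85 tcp [ 540.  -133.   236.1] target [ 537.8 -134.1  180. ] shift [-0.0022 -0.0013  0.0561] spin 0.05 F [1.4 0.6 0.3] w -0.2 tilt [ 0.002  0.    -1.   ]
wrist [-98, 54, 180] [178.3 104.3]
wrist [-98, 0, 180] [258.5 104.3]
wrist [-98, -54, 180] [338.7 104.4]
wrist [-174, 0, 158] [258.8 201.5]
wrist [-190, 22, 158] [232.5 219.7]
wrist [-190, -22, 158] [285.1 219.7]
wrist [-158, 22, 158] [231.5 182.6]
wrist [-158, -22, 158] [286.  182.7]
top [-98, 54, 180] [269.3 188.5]
top [-98, 0, 180] [285.  165.2]
top [-98, -54, 180] [300.5 142.1]
top [-174, 0, 158] [316.9 188.6]
top [-190, 22, 158] [317.6 202.5]
top [-190, -22, 158] [329.9 183.8]
top [-158, 22, 158] [303.8 193.4]
top [-158, -22, 158] [316.1 174.8]
```

View pics/wrist1.png

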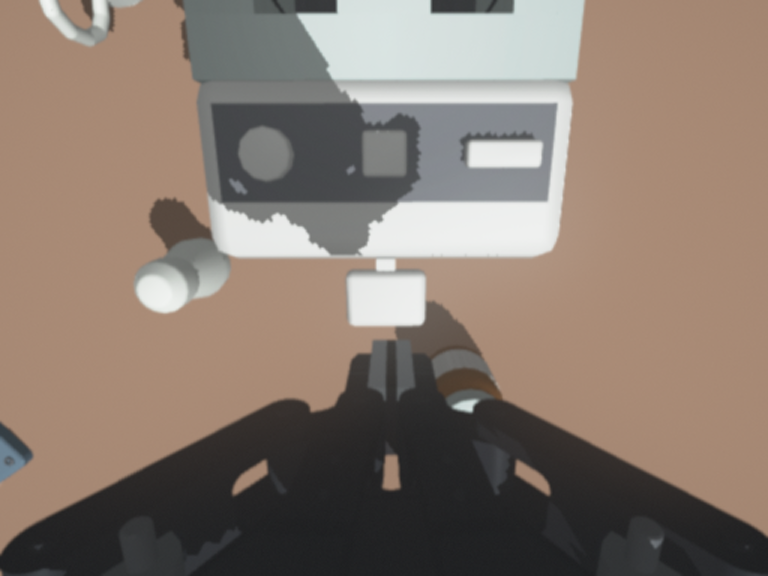

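The wrist view shows the lever pad at about (386,298) in the 1.5x picture. The buttons sit within 2 px of where I predicted, so the pose is good to about 1.5 mm. I'll go down on the lever.

Call:
jog_arm(
  targets="-0.001 -0.002 0.035 0 -1; -0.001 -0.002 0.06 0 -1; -0.001 -0.002 0.072 0 -1; -0.001 -0.002 0.082 0 -1; -0.001 -0.002 0.092 0 -1; -0.001 -0.002 0.102 0 -1; -0.001 -0.002 0.112 0 -1; -0.001 -0.002 0.112 0 -1",
)

```text
t: 2.75
tcp_pos: [536.5, -130.7, 123.4]
orientation: [0.883, 0.469, -0.0, -0.0]
contact_force: [-3.1, 1.6, 4.3]
gripper_width: 0.0
finger_force: 2.0
```

```bash
python3 -c "
from station import robot
from h import *
go(robot,[-173,1,118])"
```

```text
t 2.75 tcp [ 536.5 -130.7  123.4] target [ 537.6 -132.7  118. ] shift [-0.001   0.002   0.0054] spin 0.28 F [-3.1  1.6  4.3] w 0.0 tilt [-0.001  0.001 -1.   ]
```

Call:
jog_arm(
  targets="0 0.002 0.002 0 -1; 0 0.002 0.004 0 -1; 0 0.002 0.005 0 -1; 0 0.002 0.006 0 -1; 0 0.002 0.0065 0 -1; 0 0.002 0.007 0 -1; 0 0.002 0.007 0 -1; 0 0.002 0.007 0 -1",
)

```text
t: 3.55
tcp_pos: [538.4, -131.7, 117.9]
orientation: [0.883, 0.469, 0.0, -0.001]
contact_force: [-6.4, 2.0, 13.0]
gripper_width: 0.2
finger_force: 6.2
```

Call:
jog_arm(
  targets="0 0 0.001 0 -1; 0 0 0.002 0 -1; 0 0 0.002 0 -1; 0 0 0.001 0 -1; 0 0 -0.005 0 -1; 0 0 -0.02 0 -1; 0 0 -0.05 0 -1; 0 0 -0.09 0 -1",
)

```text
t: 4.35
tcp_pos: [538.0, -131.9, 207.4]
orientation: [0.883, 0.469, -0.001, -0.0]
contact_force: [0.5, 1.0, 0.3]
gripper_width: 0.3
finger_force: 0.0
```

Run:
```python
from station import robot
from h import *
import cv2
go(robot,[-98,55,200])
s=robot.snapshot("scene");im=s["image"][110:300,150:400,::-1]
cv2.imwrite("pics/s2.png",cv2.resize(im,(750,570),interpolation=cv2.INTER_CUBIC))
```

```text
t 4.35 tcp [ 538.  -131.9  207.4] target [535.2 -40.3 200. ] shift [ 0.0744 -0.0536  0.0074] spin 0.27 F [0.5 1.  0.3] w 0.3 tilt [-0.001 -0.    -1.   ]
```

View pics/s2.png

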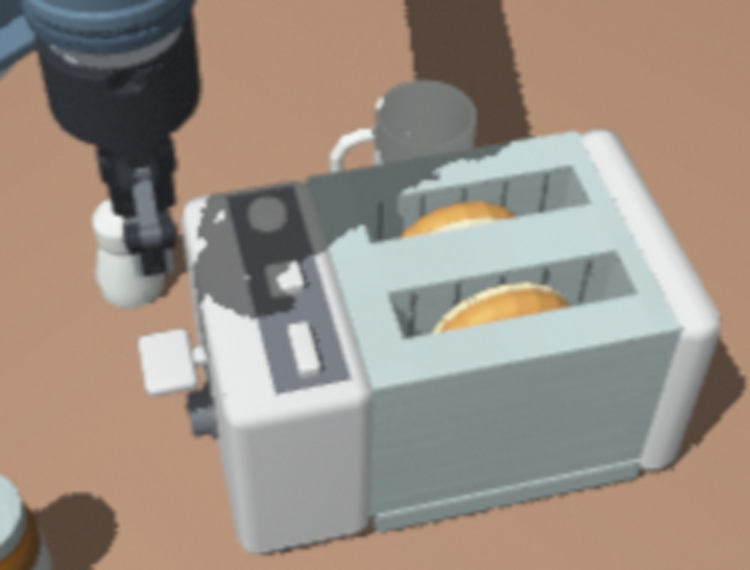

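The lever is down and held: the pad is at (168,361) in the crop, and both bagel halves are now below the deck. Next is the bagel button.

Call:
jog_arm(
  targets="0.025 -0.018 0 0.3 -1; 0.05 -0.036 0 0.3 -1; 0.075 -0.0535 0 0.3 -1; 0.075 -0.0535 0.01 0.3 -1; 0.075 -0.0535 0.018 0.3 -1; 0.075 -0.0535 0.022 0.3 -1; 0.075 -0.0535 0.022 0.3 -1; 0.075 -0.0535 0.022 0.3 -1",
)

```text
t: 5.2
tcp_pos: [536.1, -41.2, 184.6]
orientation: [0.885, 0.466, 0.0, 0.0]
contact_force: [0.3, 0.9, 0.1]
gripper_width: 0.0
finger_force: 0.0
```

Run:
```python
from station import robot
from h import *
import cv2
go(robot,[-97,55,175])
s=robot.snapshot("wrist");cv2.imwrite("pics/w3.png",s["image"][:,:,::-1])
```

```text
t 5.2 tcp [536.1 -41.2 184.6] target [535.7 -39.5 175. ] shift [ 0.0012 -0.0013  0.0096] spin -0.14 F [0.3 0.9 0.1] w 0.0 tilt [ 0. -0. -1.]
```

View pics/w3.png

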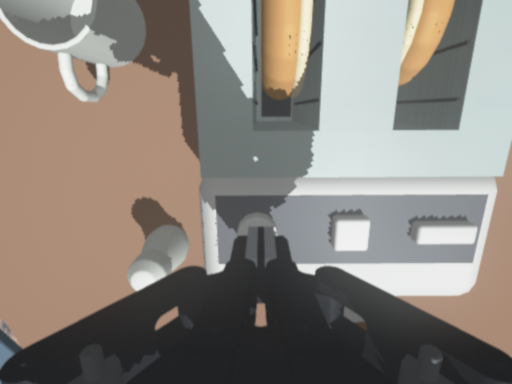

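The fingers cover the round button, which sits at about col 256 with the fingertips at col 261. I'll shift 2 mm to the left and press.

Call:
jog_arm(
  targets="0.001 -0.002 0.002 0 -1; 0.001 -0.002 0.004 0 -1; 0.001 -0.002 0.006 0 -1; 0.001 -0.002 0.008 0 -1; 0.001 -0.002 0.01 0 -1; 0.001 -0.002 0.011 0 -1; 0.001 -0.002 0.011 0 -1; 0.001 -0.002 0.011 0 -1",
)

```text
t: 6.05
tcp_pos: [535.0, -37.9, 174.9]
orientation: [0.884, 0.467, 0.0, -0.001]
contact_force: [-7.3, 3.4, 19.0]
gripper_width: 0.2
finger_force: 9.7
```

Call:
jog_arm(
  targets="0 0 -0.01 0 -1; 0 0 -0.035 0 -1; 0 0 -0.035 0 -1; 0 0.036 -0.035 0 -1; 0 0.072 -0.035 0 -1; 0 0.108 -0.035 0 -1; 0 0.108 -0.02 0 -1; 0 0.108 -0.01 0 -1",
)

```text
t: 6.85
tcp_pos: [623.4, -99.3, 181.3]
orientation: [0.884, 0.467, -0.001, -0.0]
contact_force: [-0.5, 0.4, -0.3]
gripper_width: -0.2
finger_force: 0.0
```

Run:
```python
from station import robot
from h import *
import cv2
go(robot,[-97,-53,175])
s=robot.snapshot("wrist");cv2.imwrite("pics/w4.png",s["image"][:,:,::-1])
```

```text
t 6.85 tcp [623.4 -99.3 181.3] target [ 625.  -100.3  175. ] shift [0.0001 0.0019 0.0063] spin -0.09 F [-0.5  0.4 -0.3] w -0.2 tilt [-0.002 -0.    -1.   ]
```

View pics/w4.png

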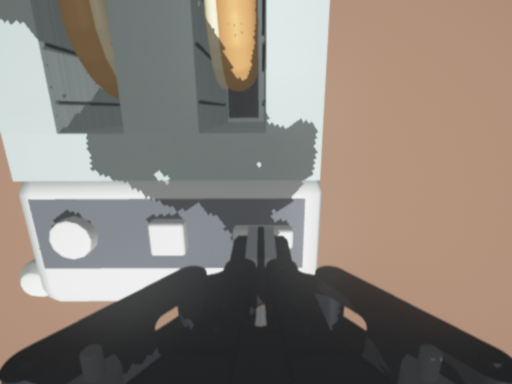

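The defrost bar is at cols 234–292 with the fingers centred on it at 261. The bagel button has sprung back out. I'll press defrost.

Call:
jog_arm(
  targets="0.002 0.001 0 0 -1; 0.002 0.001 0.002 0 -1; 0.002 0.001 0.004 0 -1; 0.002 0.001 0.006 0 -1; 0.002 0.001 0.007 0 -1; 0.002 0.001 0.008 0 -1; 0.002 0.001 0.008 0 -1; 0.002 0.001 0.008 0 -1",
)

```text
t: 7.7
tcp_pos: [626.2, -97.2, 175.6]
orientation: [0.884, 0.467, 0.0, -0.0]
contact_force: [-0.7, 3.9, 3.8]
gripper_width: 0.3
finger_force: 2.2
```

Not quite fully in yet (3.8 N), so I'll press deeper and then check before releasing.

Call:
jog_arm(
  targets="0 0 0.0005 0 -1; 0 0 0.001 0 -1; 0 0 0.0015 0 -1; 0 0 0.002 0 -1; 0 0 0.002 0 -1; 0 0 0.002 0 -1; 0 0 0.002 0 -1; 0 0 0.002 0 -1",
)

```text
t: 8.5
tcp_pos: [626.4, -97.5, 175.0]
orientation: [0.884, 0.467, 0.001, -0.0]
contact_force: [-5.2, 4.9, 15.7]
gripper_width: -0.2
finger_force: 7.8
```

Call:
jog_arm(
  targets="0 0 -0.01 0 -1; 0 0 -0.03 0 -1; 0 0 -0.06 0 -1; 0 0 -0.09 0 -1; -0.03 0 -0.12 0 -1; -0.06 0 -0.12 0 -1; -0.1 0 -0.12 0 -1; -0.1 0 -0.12 0 -1",
)

```text
t: 9.3
tcp_pos: [565.7, -187.9, 294.1]
orientation: [0.887, 0.463, -0.001, 0.002]
contact_force: [-0.2, -1.0, 0.6]
gripper_width: 0.1
finger_force: 0.0
```

Run:
```python
from station import robot
from h import *
import cv2
go(robot,[-97,-53,175])
s=robot.snapshot("wrist")["image"];t=robot.snapshot("scene")["image"]
cv2.imwrite("pics/f.png",cv2.resize(np.hstack([s,t]),(800,300),interpolation=cv2.INTER_AREA)[:,:,::-1])
```

```text
t 9.3 tcp [ 565.7 -187.9  294.1] target [ 625.  -100.3  175. ] shift [ 0.1063 -0.0017  0.1187] spin -0.62 F [-0.2 -1.   0.6] w 0.1 tilt [-0.001 -0.004 -1.   ]
```

View pics/f.png

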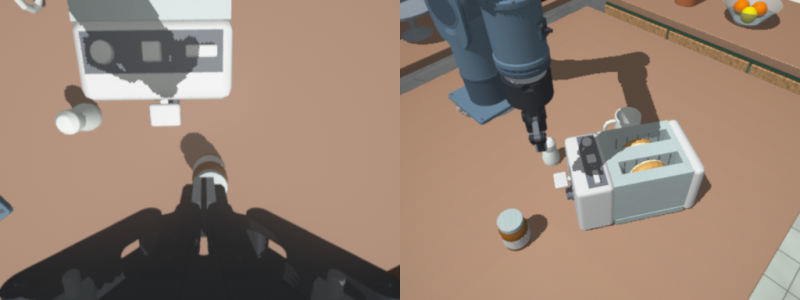

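The lever is still down with the pad low at (560,180), the bagel halves are lowered, the other items haven't moved, and the hand is clear.

```bash
python3 -c "
from station import robot
print(robot.hand_in())"
```

```text
the job is handed in; nothing more can be done
None
```

The job is handed in at about 9 s: the lever caught and stayed down, then the bagel and defrost buttons were each pressed to their stops and let go, and the hand is clear with nothing else touched; the hand-in returned no verdict.

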